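# Index a sample dish to the reader

## Robot

A 7-joint arm with a two-finger parallel gripper is mounted at the origin on a cart in front of the work surface, level with it; the furniture and walls round the work are solid. World frame = base frame: x ahead of the robot, y to its left, z up, the work surface at z = 0. Lengths are in mm, angles in rad, forces in N, time in s.
With the tool pointing down it reaches from about 400 to 875 mm from the base axis. Payload 4.4 kg.
Tool frame: the origin (TCP) lies where the fingers leave the gripper's body, on its centre line; the fingertips stand 73 mm ahead of it and the grasp point (between the pads) lies 54 mm ahead of it; z points along the fingers, y is the line along which they close (so a half turn about z gives the same grasp; the last joint's range is limited). The gripper opens to 85 mm and grips with 20 to 120 N. Pads are 22 mm wide; open, the fingers measure 114 mm over their backs; the gripper's body (76 mm by 85 mm) begins 54 mm behind the grasp point. The pads swing forward as they close: fully open they stand 13 mm farther back than shut.
Start: joints at [-1.195, 0.628, 0.038, 1.517, -0.027, 0.996, -0.02], TCP at [277.9, 587.612, 303.913] pointing down, gripper open.
Joint ranges: [-3.06, 3.06], [-0.37, 2.12], [-1.25, 1.32], [0.18, 2.47], [-1.1, 4.24], [0.23, 1.98], [-2.94, 2.94]. Speed limits (rad/s): [2.57, 2.57, 3.14, 3.14, 3.14, 3.14, 3.14].

## Interface

Orientations are given as [roll, pitch, yaw] about the fixed x, y, z axes, in that order (R = Rz(yaw) Ry(pitch) Rx(roll)).
In Python, from cell import ctrl gives the robot as it stands.
- The arm moves only by the tool send_rows, never from a script. Its argument "rows" is a list that holds one entry, the list of rows, each a list of 6 numbers: the shift along the tool's x, y, z in cm, then the turn, a rotation vector about the tool's x, y, z in rad. In form: [[[tx, ty, tz, wx, wy, wz], ...]]. A call has 1 to 10 rows; each row is the pose to reach, as a shift and turn from the pose commanded when the call began, along the tool's axes at that moment; what a row does not reach only later rows make up. A row lasts 1/10 s, in which the tool goes at most 50 mm and 8.59 degrees, less where a joint would pass 70% of its speed; a pose out of reach is approached as far as the arm can. A call with a gripper value outside its range is refused whole. "grip" is the closure in counts, from 0 (fully open) to 255 (shut), set as the call begins (left out, the last holds). The fingers move at their own pace and stop on an object; the grip force is fixed at half the most. Time passes only in rows, so rows that repeat a pose let the fingers close. It gives the time, the measured TCP pose, the force, the opening and the grip force at its end, in the units of the state.
- ctrl.read_state(): the state, without advancing time (a new reading comes with each control period).
- ctrl.get_image(name): name is "scene" or "side" or "wrist"; returns a dict with "pixels" (400x640x3 uint8, red, green, blue), "fx", "fy", "cx", "cy" (pixels), "D" ([k1, k2, p1, p2, k3] as OpenCV has them; the pictures are not rectified), "extrinsics" (4x4, takes a point from camera to world coordinates); the wrist camera has in their place "mount" (4x4, takes a point from camera to tool coordinates, whose origin is the TCP and whose axes are the flange's). Camera axes: x right, y up, looking along -z (the intrinsics and any distortion apply to the point x, -y, -z); pixel columns grow to the right and rows downward; lengths in mm; the calibration is good to about 2 mm. A picture is of the moment at which its call begins: read the wrist's pose just before it. There is no depth.
- ctrl.finish_job(): hands the job in; it is judged then, once.
The state is a dict: "clock": time; "qpos": joint angles; "qd": joint speeds; "tau": joint torques, N m; "eef_pos": TCP position; "tool_rot": TCP orientation; "force": force on the tool from outside, world axes, zero at the start; "torque": the same for the moment, N m; "width": finger opening in mm; "gripper_force": force on a finger pad.
Only numpy, scipy, OpenCV 4.12 (cv2) and the standard library are available. Lean on these libraries where they do the work, as an engineer would, in place of code of your own. Each camera call takes 0.05 s, during which the arm holds its last target. There are 200 camera calls.

## Task

Set the petri dish flat in the four-pin nest of the blue carrier, where the carrier waits at the loading end of the slide, and let go of it. Then push the carrier along its rails by the orange handle to the next station, the reader's, until its spring plunger drops into the notch there, without running past that station. Finally swing the yellow latch by its red knob fully home into the carrier's slot; keep the dish level and leave the weighing boat where it is.

Things in the scene. Friction and masses are not known exactly. Their poses are not given: they have to be found in the camera images.
- dish_center (a point): centre (half-way up) of the loose petri dish, a clear round dish with its lid on and tan contents, 60 mm in diameter and 15 mm high, about 30 g, standing on the worktop to the robot's right; it can be gripped across its diameter
- boat_center (a point): centre of a bystander: a white, square, open weighing boat, 62 x 62 x 16 mm, loose, on the worktop near the dish (the two may have changed places); not to be moved
- rail: The slide, fixed to the worktop: dark steel base plate 155 x 400 x 10 mm with two rails. Origin at worktop level, midway between the rails. y axis along the rails, from the loading end (robot's right) to the stations (left); x across them, away from the robot. Beside the far rail is a notched steel strip; past it a green disc marks the reading station and a white one the second station
- carrier (a joint): Travel of the blue carrier along the rail's +y, m: starts between 0 and 0.03; limit 0.20. Notches at 0.120 (reading station) and 0.190. Elsewhere it slides with 1 to 2 N and stays where left. Its spring plunger drops into a notch and centres the carrier from about 3 mm to either side once the carrier is let go; about 7 N push it out again
- nest (a point): Nest centre on top of the carrier's deck, 34 mm above the worktop, where the centre of the dish's underside belongs; at rail x = 0, y = -90 mm + carrier travel; axes as the rail's. Four white pins, 8 mm thick, 10 mm high, at x, y = +-27 mm leave the dish 4 to 6 mm of play, with 46 mm gaps for fingers on all four sides. Deck: 50 mm to either side in x, 45 mm in +y, 105 mm in -y
- carrier_handle (a point): Centre of the orange handle block on the carrier's trailing end: 40 mm in the rail's x, 16 mm in y, 46 mm high, top 80 mm above the worktop; 90 mm behind the nest's centre (-y). Can be gripped across its 16 mm or pushed. Axes as the rail's
- latch (a joint): Angle of the yellow swing latch about its upright pivot, rad: 0 is fully home (arm along the rail, tooth in the slot in the carrier's near edge), up to 1.25 as the knob swings towards the robot. Starts between 0.8 and 1.15, stays where left, moves with about 0.5 N at the knob. The tooth enters the slot only with the carrier within 6 mm of the reading station; nearby it strikes the edge
- latch_knob (a point): grip point of the latch's upright red knob, 18 mm in diameter, from 34 to 86 mm above the worktop; the point lies on its axis at 66 mm. 70 mm from the pivot: with the latch at angle q the knob lies at the pivot + 70 mm x (-sin q, -cos q) in the rail's x and y
- latch_pivot (a point): point on the latch's pivot axis, at the knob point's height (66 mm above the worktop), fixed to the rail at x = -66 mm, y = +100 mm; the pivot itself ends 39 mm above the worktop. Axes as the rail's
- reading_station (a point): Where the nest's point stands when the carrier is at the reading station: fixed to the rail at x = 0, y = +30 mm, 34 mm above the worktop; axes as the rail's. The reader, a white box with a black lens on a post 100 mm high, looks at it from the far side (x = 90 to 150 mm, y within 32 mm of it)
Things that resemble listed ones, but are neither listed nor needed, are in the scene too. Leave any black or green look-alike of the part that bears dish_center alone.

How it is judged:
By the outcome, as a careful person would: the job done as asked, in the order asked, and still so for the second after the job is handed in, with the robot touching nothing.
It also fails if it takes over 64 s, if anything falls off the work surface, if the arm or the gripper's body presses on something with over 40 N, if the wrist force passes 120 N, or if a joint passes its speed limit or range.

## Working session

There is one attempt and no reset: what is moved stays moved. The work goes in short steps, Python scripts to look and compute and a tool call to move; the robot and the scene stay as the last step left them, time stands still between calls to the robot, and variables do not carry over. Pictures are saved under pics/ and viewed, at most 11 in all, crops included, and the job is handed in when it is done.

Besides the shell and the picture viewer there is one more tool, called after "Request:" as a command line: name --argument value ..., lists and objects as JSON in quotes. send_rows: Moves the arm, as the interface text tells. Its arguments: {"type":"object","properties":{"rows":{"type":"array","items":{"type":"array","items":{"type":"array","items":{"type":"number"}}}},"grip":{"type":"number"}},"required":["rows"]}

```bash
mkdir -p pics; ls; python3 - <<'E'
from cell import ctrl
import cv2,numpy as np,pickle
s=ctrl.read_state(); print({k:np.round(v,3).tolist() for k,v in s.items()})
for n in ("scene","side"):
    im=ctrl.get_image(n); pickle.dump(im,open(f"pics/{n}0.pkl","wb"))
    cv2.imwrite(f"pics/{n}0.png",im["pixels"][:,:,::-1])
    print(n,im["fx"],im["cx"],im["cy"],im["D"],np.round(im["extrinsics"],3).tolist())
E
```

```text
pics
{'clock': 0.0, 'qpos': [-1.195, 0.629, 0.038, 1.518, -0.027, 0.996, -0.02], 'qd': [-0.001, 0.0, -0.001, 0.0, 0.0, -0.002, 0.0], 'tau': [0.0, -56.34, 1.226, -19.344, 0.011, 0.011, -0.0], 'eef_pos': [277.68, 587.139, 302.975], 'tool_rot': [-3.14, 0.0, 2.7], 'force': [0.054, 0.293, -0.806], 'torque': [-0.011, -0.04, 0.051], 'gripper_force': 0.0, 'width': 85.494}
scene 416.3393354016862 323.4375985837525 202.78846202656118 [-0.05473018  0.          0.          0.          0.        ] [[0.821, 0.401, -0.407, 77.956], [-0.571, 0.569, -0.592, -851.58], [-0.006, 0.718, 0.696, 918.128], [0.0, 0.0, 0.0, 1.0]]
side 391.9598123504146 322.4777525994056 199.88866866798864 [0.0159681 0.        0.        0.        0.       ] [[0.949, 0.204, -0.241, 281.885], [-0.316, 0.585, -0.747, -1026.449], [-0.012, 0.785, 0.619, 796.631], [0.0, 0.0, 0.0, 1.0]]
```

View pics/scene0.png

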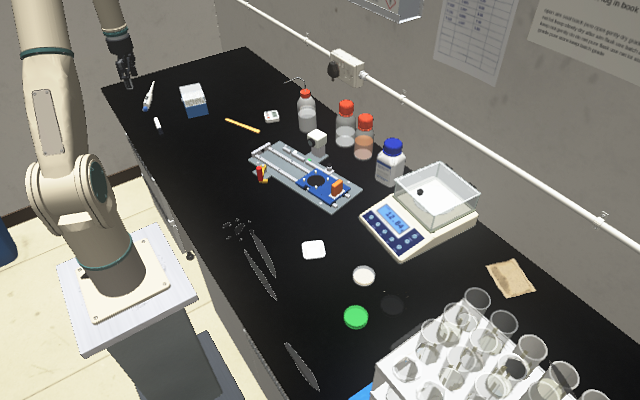

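View pics/side0.png

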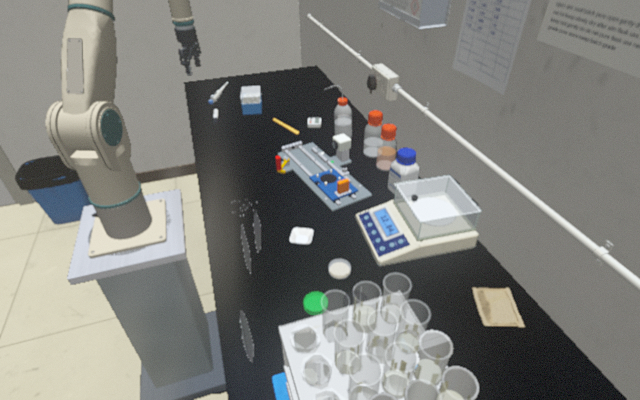

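The scene view shows the carrier with its orange handle at (337,187) and the red/yellow latch at (262,173). The round candidates are tan-white at (364,276), green at (356,317) and black at (392,304), and the square boat is at (314,250). The tan one fits "clear with tan contents"; green and black are the look-alikes. I'll confirm it in an enlarged crop.

```bash
cat > h.py <<'E'
from cell import ctrl
import cv2,numpy as np,pickle
from scipy.spatial.transform import Rotation as R
def K(im): return np.array([[im["fx"],0,im["cx"]],[0,im["fy"],im["cy"]],[0,0,1.]])
def T_tool(s):
    T=np.eye(4); T[:3,:3]=R.from_euler("xyz",s["tool_rot"]).as_matrix(); T[:3,3]=s["eef_pos"]; return T
def ext(im,s=None): return im["extrinsics"] if "extrinsics" in im else T_tool(s)@im["mount"]
def ray(im,px,E):
    u=cv2.undistortPoints(np.array(px,float).reshape(-1,1,2),K(im),np.array(im["D"])).reshape(-1,2)
    d=np.c_[u[:,0],-u[:,1],-np.ones(len(u))]@E[:3,:3].T
    return E[:3,3],d
def plane(im,px,z,E):
    o,d=ray(im,px,E); return o+d*((z-o[2])/d[:,2])[:,None]
def proj(im,P,E):
    c=(np.atleast_2d(P)-E[:3,3])@E[:3,:3]; c=c*[1,-1,-1]
    return cv2.projectPoints(c,np.zeros(3),np.zeros(3),K(im),np.array(im["D"]))[0].reshape(-1,2)
def blob(im,lo,hi,roi=None,minA=15):
    h=cv2.cvtColor(im["pixels"],cv2.COLOR_RGB2HSV); m=cv2.inRange(h,np.array(lo),np.array(hi))
    if roi: 
        k=np.zeros_like(m); x0,y0,x1,y1=roi; k[y0:y1,x0:x1]=1; m=m*k
    n,l,st,c=cv2.connectedComponentsWithStats(m)
    return sorted([(int(st[i,4]),np.round(c[i],1).tolist(),st[i,:4].tolist()) for i in range(1,n) if st[i,4]>=minA],reverse=True),m
E
python3 - <<'E'
from h import *
for n,roi in (("scene",(230,130,410,340)),("side",(260,120,400,300))):
    im=pickle.load(open(f"pics/{n}0.pkl","rb"))
    x0,y0,x1,y1=roi
    for nm,lo,hi in (("orange",(8,150,120),(20,255,255)),("blue",(100,120,60),(125,255,255)),("red",(0,180,80),(5,255,255)),("yellow",(21,150,100),(33,255,255)),("white/tan",(0,0,170),(179,60,255))):
        print(n,nm,blob(im,lo,hi,roi)[0][:6])
im=pickle.load(open("pics/scene0.pkl","rb"))
c=im["pixels"][135:333,232:412,::-1]; cv2.imwrite("pics/crop0.png",cv2.resize(c,None,fx=3,fy=3,interpolation=cv2.INTER_CUBIC))
E
```

```text
scene orange [(127, [336.5, 187.5], [332, 180, 11, 16])]
scene blue [(599, [320.9, 186.7], [295, 169, 55, 36]), (430, [387.8, 234.5], [363, 211, 47, 45]), (284, [392.2, 146.7], [383, 138, 19, 18]), (157, [393.6, 219.0], [382, 206, 23, 26])]
scene red [(52, [258.9, 173.0], [256, 167, 7, 14])]
scene yellow [(20, [263.1, 168.8], [261, 165, 5, 10])]
scene white/tan [(1175, [394.3, 212.5], [359, 173, 51, 88]), (920, [313.8, 168.4], [268, 142, 94, 67]), (538, [281.1, 165.6], [255, 151, 51, 31]), (395, [297.3, 188.9], [264, 166, 73, 48]), (381, [313.1, 249.1], [302, 240, 24, 19]), (338, [363.4, 275.3], [353, 266, 22, 20])]
side orange [(112, [342.5, 185.5], [338, 179, 11, 14]), (54, [388.8, 127.1], [383, 125, 12, 6])]
side blue [(365, [327.4, 184.2], [310, 169, 34, 32]), (247, [385.8, 222.1], [376, 210, 21, 25]), (126, [384.4, 246.7], [374, 239, 26, 16]), (44, [352.3, 188.9], [347, 184, 11, 11]), (40, [374.1, 236.2], [370, 232, 10, 9]), (37, [370.4, 228.5], [366, 224, 10, 9])]
side red [(32, [277.5, 160.3], [276, 155, 5, 12])]
side yellow [(27, [284.2, 162.8], [281, 159, 8, 9]), (16, [281.9, 171.2], [279, 169, 6, 5])]
side white/tan [(837, [383.4, 227.7], [356, 200, 44, 63]), (674, [333.0, 167.7], [299, 143, 72, 57]), (388, [303.8, 162.3], [285, 150, 37, 26]), (342, [301.1, 235.3], [289, 227, 25, 17]), (315, [339.2, 268.2], [329, 260, 22, 18]), (274, [309.5, 182.7], [284, 160, 54, 49])]
```

View pics/crop0.png

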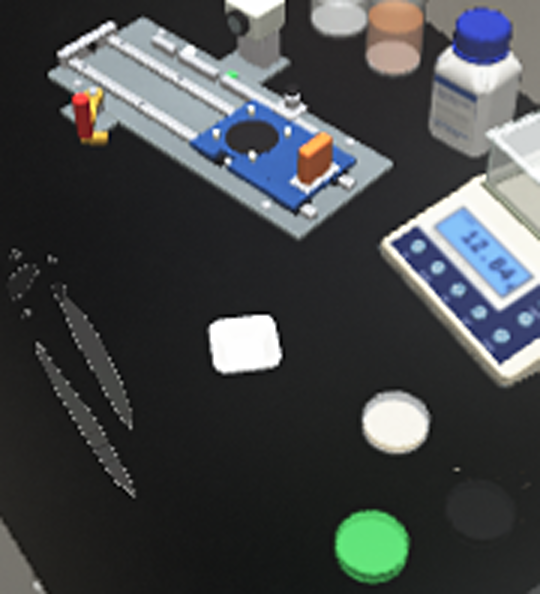

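The crop confirms the dish: a tan-white round clear dish at (396,422) crop, which is (364,275) scene. The plate corners in scene pixels are about (248,160), (280,141), (363,189) and (332,214). Now the positions.

```bash
python3 - <<'E'
from h import *
A=pickle.load(open("pics/scene0.pkl","rb"));B=pickle.load(open("pics/side0.pkl","rb"))
EA,EB=np.array(A["extrinsics"]),np.array(B["extrinsics"])
def tri(a,b):
    o1,d1=ray(A,a,EA);o2,d2=ray(B,b,EB);d1=d1[0];d2=d2[0]
    t=np.linalg.lstsq(np.c_[d1,-d2],o2-o1,rcond=None)[0]
    return np.round([o1+t[0]*d1,o2+t[1]*d2],1).tolist()
print("dish",plane(A,[363.6,275.6],9,EA).round(1),plane(B,[339.2,268.2],9,EB).round(1))
print("boat",plane(A,[313.3,249.3],8,EA).round(1),plane(B,[301.1,235.3],8,EB).round(1))
print("handle",tri([336.5,187.5],[342.5,185.5])); print("knob",tri([259,173],[277.5,160.3]))
c=plane(A,[[248,160],[280.3,140.7],[362.7,189.3],[332,214]],10,EA).round(1);print(c.tolist())
for i in range(4):
    e=c[(i+1)%4]-c[i]; print(np.linalg.norm(e).round(1),np.degrees(np.arctan2(e[1],e[0])).round(2))
print(c.mean(0))
# dark nest disc
h=cv2.cvtColor(A["pixels"],cv2.COLOR_RGB2HSV)
m=(h[:,:,2]<50).astype(np.uint8); m[:168]=0;m[192:]=0;m[:,:304]=0;m[:,328:]=0
n,l,st,ce=cv2.connectedComponentsWithStats(m);i=1+st[1:,4].argmax();print("disc",ce[i],st[i],plane(A,[ce[i]],34,EA))
E
```

```text
dish [[ 537.5 -368.5    9. ]] [[ 537.5 -368.7    9. ]]
boat [[ 478.8 -215.7    8. ]] [[ 476.9 -212.8    8. ]]
handle [[651.1, -89.1, 59.6], [651.5, -88.9, 60.0]]
knob [[480.6, 90.8, 77.1], [484.5, 92.6, 80.9]]
[[515.1, 251.5, 10.0], [666.9, 285.2, 10.0], [748.5, -101.0, 10.0], [601.9, -134.6, 10.0]]
155.5 12.52
394.7 -78.07
150.4 -167.09
395.7 102.67
[633.1    75.275  10.   ]
disc [315.         184.44444444] [312 184   7   2   9] [[620.62876476 -14.93204586  34.        ]]
```

```bash
cat > go.py <<'E'
import sys
from h import *
def rel(x,y,z,yaw):
    "row (cm, rad) from the measured pose to a tool-down target"
    s=ctrl.read_state(); T=T_tool(s); Rt=R.from_euler("xyz",[np.pi,0,yaw])
    d=T[:3,:3].T@(np.array([x,y,z])-T[:3,3])/10
    w=(R.from_matrix(T[:3,:3]).inv()*Rt).as_rotvec()
    return np.round(np.r_[d,w],3).tolist()
if __name__=="__main__": print(rel(*map(float,sys.argv[1:])))
E
python3 go.py 483 129 303 2.2
```

```text
[-38.151, -32.644, 0.064, -0.002, 0.0, 0.5]
```

Request:
send_rows --rows '[[[-38, -32.6, 0, 0, 0, 0.5], [-38, -32.6, 0, 0, 0, 0.5], [-38, -32.6, 0, 0, 0, 0.5], [-38, -32.6, 0, 0, 0, 0.5], [-38, -32.6, 0, 0, 0, 0.5], [-38, -32.6, 0, 0, 0, 0.5], [-38, -32.6, 0, 0, 0, 0.5], [-38, -32.6, 0, 0, 0, 0.5], [-38, -32.6, 0, 0, 0, 0.5], [-38, -32.6, 0, 0, 0, 0.5]]]' --grip 0

```text
clock: 1.1
eef_pos: [482.1, 129.2, 303.8]
tool_rot: [-3.141, -0.0, 2.2]
force: [1.2, 0.5, -0.7]
width: 85.6
gripper_force: 0.0
```

```bash
python3 go.py 530 -368 250 1.787; python3 - <<'E'
from h import *
s=ctrl.read_state(); im=ctrl.get_image("wrist"); pickle.dump((im,s),open("pics/w0.pkl","wb"));cv2.imwrite("pics/w0.png",im["pixels"][:,:,::-1])
print(s["clock"],s["eef_pos"],s["tool_rot"],np.round(im["mount"],3).tolist(),im["fx"])
E
```

```text
[-43.015, -25.385, 5.377, -0.0, -0.0, 0.413]
1.1 [482.0744319  129.16145963 303.80400955] [-3.14141886e+00 -1.92026194e-04  2.20006497e+00] [[-0.001, 0.949, 0.315, 82.27], [1.0, 0.001, -0.0, 0.148], [-0.001, 0.315, -0.949, -71.107], [0.0, 0.0, 0.0, 1.0]] 349.6440166226915
```

Request:
send_rows --rows '[[[-43, -25.4, 5.4, 0, 0, 0.413], [-43, -25.4, 5.4, 0, 0, 0.413], [-43, -25.4, 5.4, 0, 0, 0.413], [-43, -25.4, 5.4, 0, 0, 0.413], [-43, -25.4, 5.4, 0, 0, 0.413], [-43, -25.4, 5.4, 0, 0, 0.413], [-43, -25.4, 5.4, 0, 0, 0.413], [-43, -25.4, 5.4, 0, 0, 0.413], [-43, -25.4, 5.4, 0, 0, 0.413], [-43, -25.4, 5.4, 0, 0, 0.413]]]'

```text
clock: 2.15
eef_pos: [529.1, -365.3, 249.5]
tool_rot: [-3.141, -0.001, 1.787]
force: [1.6, 0.4, 1.0]
width: 85.1
gripper_force: 0.0
```

```bash
python3 - <<'E'
from h import *
s=ctrl.read_state(); im=ctrl.get_image("wrist"); pickle.dump((im,s),open("pics/w1.pkl","wb"))
W0,S0=pickle.load(open("pics/w0.pkl","rb"))
cv2.imwrite("pics/w01.png",cv2.resize(np.vstack([W0["pixels"],im["pixels"]])[:,:,::-1],None,fx=.75,fy=.75,interpolation=cv2.INTER_AREA))
E
python3 go.py 537.5 -368.5 71 1.787
```

```text
[0.699, 1.241, 17.792, -0.003, 0.01, -0.009]
```

View pics/w01.png

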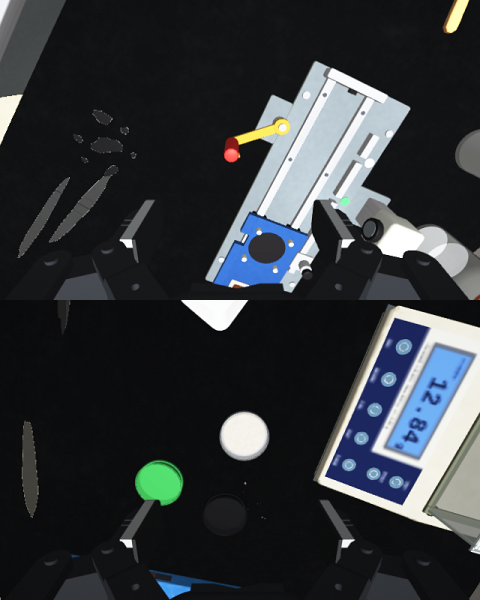

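Wrist views (shown at 0.75 scale): in the top one the latch knob is at (231,155), the pivot at (283,127) and the nest disc at (266,247). In the bottom one the tan dish is at (245,435), with green and black look-alikes clear of the finger positions. I'll refine the positions from these.

```bash
python3 - <<'E'
from h import *
im,s=pickle.load(open("pics/w1.pkl","rb"));E=ext(im,s)
b,m=blob(im,(0,0,150),(179,70,255),(280,120,380,240));print(b[:3])
c=max(cv2.findContours(m,cv2.RETR_EXTERNAL,cv2.CHAIN_APPROX_NONE)[0],key=cv2.contourArea)
for z in (8,15):
    P=plane(im,c.reshape(-1,2),z,E)[:,:2].astype(np.float32);print(z,cv2.minEnclosingCircle(P),P.mean(0))
im,s=pickle.load(open("pics/w0.pkl","rb"));E=ext(im,s)
r,m=blob(im,(0,170,100),(6,255,255),(280,160,340,230));print("red",r[:3])
y,_=blob(im,(20,120,120),(33,255,255),(290,140,420,230));print("yel",y[:3])
h=cv2.cvtColor(im["pixels"],cv2.COLOR_RGB2HSV)
m=np.zeros(h.shape[:2],np.uint8);m[300:360,320:390]=(h[300:360,320:390,2]<60)*255
c=max(cv2.findContours(m,cv2.RETR_EXTERNAL,cv2.CHAIN_APPROX_NONE)[0],key=cv2.contourArea)
P=plane(im,c.reshape(-1,2),34,E)[:,:2].astype(np.float32);print("disc",cv2.minEnclosingCircle(P),P.mean(0))
w,_=blob(im,(0,0,170),(179,60,255),(320,290,420,370),4);print("pins",[(a,p,plane(im,[p],44,E)[0].round(1).tolist()) for a,p,_ in w if a<150])
print("knob top",plane(im,[[308,207]],86,E).round(1),"pivot",plane(im,[[377,170]],39,E).round(1))
c4=plane(im,np.array([[315,61],[410,107]])/.75,10,E).round(1);e=c4[1]-c4[0];print("end corners",c4.tolist(),np.degrees(np.arctan2(e[1],e[0])),np.linalg.norm(e))
cv2.imwrite("pics/w0c.png",cv2.resize(im["pixels"][70:400,270:560,::-1],None,fx=1.8,fy=1.8,interpolation=cv2.INTER_CUBIC))
E
```

```text
[(3129, [325.2, 180.6], [295, 149, 63, 64])]
8 ((538.6732788085938, -366.9642028808594), 30.626615524291992) [ 539.86346 -367.9877 ]
15 ((538.0565185546875, -365.13226318359375), 29.94092559814453) [ 539.2201  -366.13275]
red [(359, [307.9, 197.4], [299, 183, 19, 34])]
yel [(889, [350.8, 175.9], [312, 158, 75, 35])]
disc ((633.5314331054688, 0.8215026259422302), 28.43345069885254) [633.4569     1.115852]
pins [(64, [322.2, 294.8], [568.9, 22.5, 44.0]), (39, [321.4, 314.1], [583.1, 1.7, 44.0]), (36, [345.1, 309.8], [601.1, 21.9, 44.0]), (36, [325.7, 317.9], [590.0, 0.5, 44.0]), (35, [325.2, 345.6], [612.4, -30.7, 44.0]), (33, [387.9, 325.7], [653.6, 33.5, 44.0]), (33, [366.6, 360.4], [664.9, -19.3, 44.0])]
knob top [[488.7 109.1  86. ]] pivot [[530.1 166.3  39. ]]
end corners [[516.0, 259.0, 10.0], [664.5, 292.2, 10.0]] 12.60232139261451 152.1659948871626
```

View pics/w0c.png

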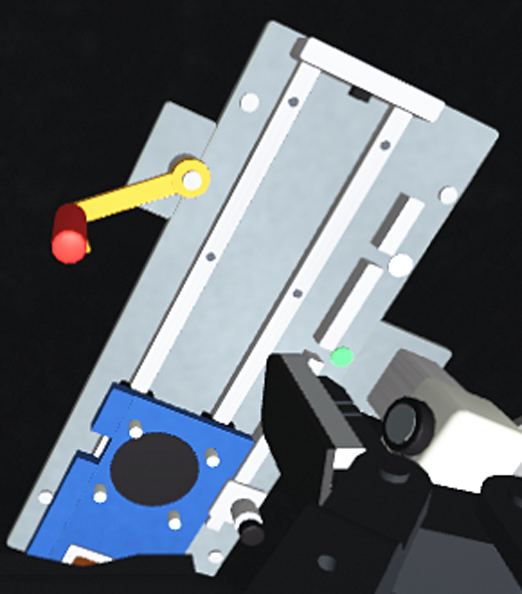

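```bash
python3 go.py 538 -367 150 1.786
```

```text
[0.76, 1.3, 9.891, -0.003, 0.01, -0.008]
```

Request:
send_rows --rows '[[[0.7, 1.2, 9.9, 0, 0.01, -0.008], [0.7, 1.2, 9.9, 0, 0.01, -0.008], [0.7, 1.2, 9.9, 0, 0.01, -0.008], [0.7, 1.2, 9.9, 0, 0.01, -0.008], [0.7, 1.2, 9.9, 0, 0.01, -0.008]]]'

```text
clock: 2.7
eef_pos: [540.4, -355.6, 154.0]
tool_rot: [3.139, -0.006, 1.795]
force: [-1.1, -0.7, 1.0]
width: 85.3
gripper_force: 0.0
```

```bash
cat > look.py <<'E'
import sys
from h import *
for i in range(2):
    s=ctrl.read_state(); im=ctrl.get_image("wrist"); print(s["clock"],s["eef_pos"].round(1) if hasattr(s["eef_pos"],"round") else s["eef_pos"],np.round(s["tool_rot"],4),np.abs(s["qd"]).max().round(4))
pickle.dump((im,s),open(f"pics/{sys.argv[1]}.pkl","wb")); cv2.imwrite(f"pics/{sys.argv[1]}.png",im["pixels"][:,:,::-1])
E
python3 look.py w2; python3 - <<'E'
from h import *
im,s=pickle.load(open("pics/w2.pkl","rb"));E=ext(im,s)
print(proj(im,[[538,-367,15]],E))
b,m=blob(im,(0,0,140),(179,70,255));print(b[:5])
m=cv2.inRange(cv2.cvtColor(im["pixels"],cv2.COLOR_RGB2HSV),np.array((0,0,140)),np.array((179,70,255)))
c=min([c for c in cv2.findContours(m,cv2.RETR_EXTERNAL,cv2.CHAIN_APPROX_NONE)[0] if cv2.contourArea(c)>2000],key=lambda c:np.linalg.norm(c.reshape(-1,2).mean(0)-proj(im,[[538,-367,15]],E)[0]))
P=plane(im,c.reshape(-1,2),15,E)[:,:2].astype(np.float32);print(cv2.minEnclosingCircle(P),P.mean(0))
E
python3 go.py 538 -367 71 1.786
```

```text
2.7 [ 540.4 -355.6  154. ] [ 3.1389 -0.0062  1.7947] 0.02
2.75 [ 540.6 -355.7  154.5] [ 3.1381 -0.0056  1.7946] 0.0061
[[307.75738146 234.05052974]]
[(6069, [307.9, 229.2], [263, 186, 91, 87]), (5079, [599.9, 217.0], [548, 102, 92, 201]), (4754, [546.5, 120.2], [458, 0, 182, 291]), (1823, [255.3, 13.1], [211, 0, 84, 35]), (1816, [625.8, 362.6], [599, 315, 41, 83])]
((537.6361083984375, -364.8375244140625), 30.780351638793945) [ 537.56305 -364.68277]
[-1.103, -0.522, 8.336, 0.003, -0.006, 0.009]
```

Request:
send_rows --rows '[[[-0.95, -0.52, 0, 0.003, -0.006, 0.009], [-0.95, -0.52, 2, 0.003, -0.006, 0.009], [-0.95, -0.52, 4, 0.003, -0.006, 0.009], [-0.95, -0.52, 6, 0.003, -0.006, 0.009], [-0.95, -0.52, 7, 0.003, -0.006, 0.009], [-0.95, -0.52, 7.5, 0.003, -0.006, 0.009], [-0.95, -0.52, 7.7, 0.003, -0.006, 0.009], [-0.95, -0.52, 7.7, 0.003, -0.006, 0.009], [-0.95, -0.52, 7.7, 0.003, -0.006, 0.009]]]'

```text
clock: 3.7
eef_pos: [536.7, -364.5, 75.0]
tool_rot: [-3.14, -0.003, 1.786]
force: [-0.6, -0.1, 0.4]
width: 85.5
gripper_force: 0.0
```

```bash
python3 look.py w3; python3 - <<'E'
from h import *
im,s=pickle.load(open("pics/w3.pkl","rb"));E=ext(im,s)
m=cv2.inRange(cv2.cvtColor(im["pixels"],cv2.COLOR_RGB2HSV),np.array((0,0,140)),np.array((179,70,255)))
q=proj(im,[[537.6,-365,15]],E)[0]
c=min([c for c in cv2.findContours(m,cv2.RETR_EXTERNAL,cv2.CHAIN_APPROX_NONE)[0] if cv2.contourArea(c)>2000],key=lambda c:np.linalg.norm(c.reshape(-1,2).mean(0)-q))
P=plane(im,c.reshape(-1,2),15,E)[:,:2].astype(np.float32);print(q,cv2.boundingRect(c),cv2.minEnclosingCircle(P),P.mean(0))
E
python3 go.py 537.6 -365 71 1.786
```

```text
3.7 [ 536.7 -364.5   75. ] [-3.1396e+00 -2.8000e-03  1.7858e+00] 0.0017
3.75 [ 536.6 -364.4   74.9] [-3.1396e+00 -2.9000e-03  1.7858e+00] 0.0023
[318.67456153 287.34339325] (250, 218, 138, 129) ((537.6285400390625, -364.432373046875), 31.668731689453125) [ 537.33575 -364.06036]
[-0.091, 0.087, 0.38, -0.002, -0.003, -0.0]
```

View pics/w3.png

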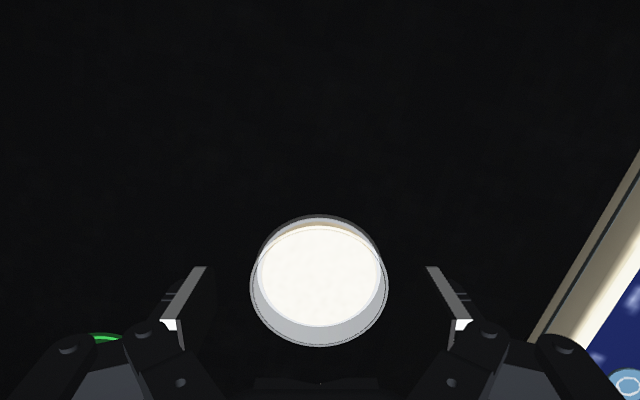

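The dish is centred between the open fingers: dish at (319,285), fingers at (185,295) and (450,295). Now lower and close.

Request:
send_rows --rows '[[[0, 0.09, 0.35, 0, 0, 0], [0, 0.09, 0.35, 0, 0, 0], [0, 0.09, 0.35, 0, 0, 0]]]'

```text
clock: 4.1
eef_pos: [537.1, -363.7, 70.4]
tool_rot: [-3.138, -0.004, 1.786]
force: [-0.1, -0.5, -0.3]
width: 85.8
gripper_force: 0.0
```

Request:
send_rows --rows '[[[0, 0, 0, 0, 0, 0], [0, 0, 0, 0, 0, 0], [0, 0, 0, 0, 0, 0], [0, 0, 0, 0, 0, 0], [0, 0, 0, 0, 0, 0], [0, 0, 0, 0, 0, 0], [0, 0, 0, 0, 0, 0]]]' --grip 110

```text
clock: 4.8
eef_pos: [537.4, -364.2, 71.2]
tool_rot: [-3.139, -0.003, 1.786]
force: [-0.8, 0.5, 5.8]
width: 57.7
gripper_force: 64.1
```

Request:
send_rows --rows '[[[0, 0, -1, 0, 0, 0], [0, 0, -3, 0, 0, 0], [0, 0, -6, 0, 0, 0], [0, 0, -9, 0, 0, 0], [0, 0, -12, 0, 0, 0], [0, 0, -14.5, 0, 0, 0], [0, 0, -16, 0, 0, 0], [0, 0, -16, 0, 0, 0]]]'

```text
clock: 5.6
eef_pos: [538.4, -365.0, 232.8]
tool_rot: [-3.141, -0.001, 1.786]
force: [0.9, -0.1, -1.4]
width: 57.7
gripper_force: 63.9
```

```bash
python3 -c "
from cell import ctrl; s=ctrl.read_state(); print(s['eef_pos'],s['tool_rot'],s['width'],s['gripper_force'])"; python3 go.py 633 1 180 1.785
```

```text
[ 538.44390776 -365.02010755  232.79032612] [-3.14140384e+00 -1.14929045e-03  1.78576176e+00] 57.680766019955215 63.93187880516052
[33.736, 17.047, 5.315, -0.0, -0.001, 0.001]
```

Request:
send_rows --rows '[[[1.7, 0.9, 0, 0, 0, 0], [5, 2.5, 0, 0, 0, 0], [9, 4.5, 0, 0, 0, 0], [13, 6.6, 0, 0, 0, 0], [17, 8.6, 0, 0, 0, 0], [21, 10.6, 0, 0, 0, 0], [25, 12.6, 0, 0, 0, 0], [29, 14.6, 0, 0, 0, 0], [32, 16.2, 2, 0, 0, 0], [33.2, 16.8, 4, 0, 0, 0]]]'

```text
clock: 6.6
eef_pos: [631.1, 2.0, 189.4]
tool_rot: [-3.138, -0.007, 1.792]
force: [0.3, -0.6, -0.4]
width: 57.6
gripper_force: 63.9
```

Request:
send_rows --rows '[[[0.5, 0.25, 1.3, 0, 0, 0], [0.5, 0.25, 1.3, 0, 0, 0], [0.5, 0.25, 1.3, 0, 0, 0], [0.5, 0.25, 1.3, 0, 0, 0]]]'

```text
clock: 7.0
eef_pos: [632.4, -0.8, 179.2]
tool_rot: [-3.139, -0.003, 1.783]
force: [-0.5, -0.1, 0.6]
width: 57.3
gripper_force: 64.0
```

```bash
python3 look.py w4; python3 - <<'E'
from h import *
im=ctrl.get_image("scene"); pickle.dump(im,open("pics/scene1.pkl","wb"))
W,_=pickle.load(open("pics/w4.pkl","rb"))
a=cv2.resize(im["pixels"][110:230,230:390],None,fx=3,fy=3,interpolation=cv2.INTER_CUBIC)
b=cv2.resize(W["pixels"],None,fx=.5,fy=.5,interpolation=cv2.INTER_AREA); b=cv2.copyMakeBorder(b,0,0,0,160,0)
cv2.imwrite("pics/c4.png",np.vstack([a,b])[:,:,::-1])
E
```

```text
7.0 [632.4  -0.8 179.2] [-3.1395e+00 -2.6000e-03  1.7830e+00] 0.0097
7.05 [ 6.325e+02 -5.000e-01  1.794e+02] [-3.1400e+00 -2.8000e-03  1.7832e+00] 0.0076
```

View pics/c4.png

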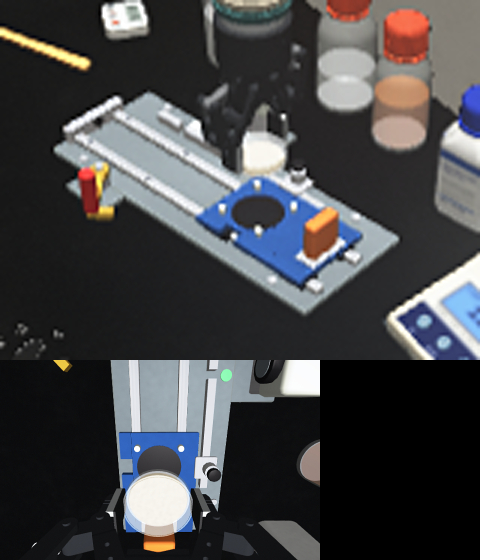

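In the scene crop (top) the dish is held above the nest, clear of the carrier. The wrist view (bottom, half scale) shows the two leading pins at (137,89) and (181,89) within the image. From these I can locate the nest.

```bash
python3 - <<'E'
from h import *
im,s=pickle.load(open("pics/w4.pkl","rb"));E=ext(im,s)
b,_=blob(im,(0,0,170),(179,60,255),(250,150,390,200),8)
for a,p,r in b: print(a,p,r,plane(im,[p],42,E)[0].round(1))
xh=np.array([.977,.2130]);yh=np.array([-.213,.977])
P=[[*(np.array([633,1])+xh*i*27+yh*27),42] for i in(-1,1)];print(np.round(P,1),proj(im,P,E))
im=pickle.load(open("pics/scene1.pkl","rb"));E=np.array(im["extrinsics"])
P=[[*(np.array([633,1])+xh*i*27+yh*j*27),42] for i in(-1,1) for j in (-1,1)]
b,_=blob(im,(0,0,150),(179,90,255),(295,160,335,195),3)
print(proj(im,P,E).round(1).tolist(),[(a,p) for a,p,r in b])
h=cv2.cvtColor(im["pixels"],cv2.COLOR_RGB2HSV);print(h[168:192,300:332,2])
E
```

```text
121 [273.6, 177.5] [268, 172, 12, 12] [600.8  21.2  42. ]
120 [361.9, 177.4] [356, 172, 13, 12] [653.9  32.7  42. ]
[[600.9  21.6  42. ]
 [653.6  33.1  42. ]] [[273.81033066 176.88936619]
 [361.57743569 176.67629602]]
[[315.6, 186.3], [303.5, 178.8], [327.2, 178.1], [315.1, 170.8]] [(407, [311.3, 168.4]), (80, [301.3, 190.4]), (8, [315.9, 186.1]), (8, [315.5, 171.5]), (7, [327.6, 178.3]), (7, [303.6, 179.3]), (3, [330.0, 194.0])]
[[169 215 253 243 239 239 206 176 167 144 175 185 191 192 197 191 195 181
  216 215 227 218 191 181 184 210 198 145 175 167 171 147]
 [122 133 184 231 246 244 235 235 197 178 187 182 186 189 185 189 192 187
  206 214 236 240 235 220 213 240 217  99 113 130 111 111]
 [176 130 111 151 197 249 243 242 233 221 185 183 188 196 224 255 238 190
  193 198 209 225 241 246 240 245 241 124 109 115 116 174]
 [187 176 170 120 129 168 215 251 241 239 207 206 194 194 171 255 219 194
  194 195 193 197 204 197 249 246 245 233 200 164 195 240]
 [185 186 187 174 168 102 135 183 247 231 199 201 196 194 136 186 169 198
  196 196 196 195 191 145 175 223 251 246 241 237 241 250]
 
[... 1826 characters left out ...]
3 192 194 194 191 191 191 191  94]
 [ 80  65  89  90  63  49  37 120 143 103 156 198 186 187 176 214 233 165
  176 197 195 194 197 195 192 194 194 190 189 190 192  96]
 [159 112  65  44  36  35  64 253 242 156 181 196 184 195 190 139 148 168
  195 193 190 191 193 192 190 191 191 191 189 190 194  99]
 [179 168 156  69  24  25  50 175 227 192 196 196 190 194 191 183 180 187
  192 192 190 189 189 187 188 190 190 190 190 192 195 103]
 [175 177 179 159 154  78 155 103 145 178 198 197 195 195 193 191 194 191
  190 190 191 191 190 187 188 190 190 189 189 190 194 103]
 [174 175 175 176 178 161 180 141  82 110 162 199 198 195 194 193 195 191
  192 191 191 191 190 189 190 189 190 190 188 189 192 103]]
```

```bash
python3 - <<'E'
from h import *
im,s=pickle.load(open("pics/w4.pkl","rb"));E=ext(im,s)
h=cv2.cvtColor(im["pixels"],cv2.COLOR_RGB2HSV)
m=cv2.inRange(h,np.array((5,0,170)),np.array((40,70,255)));m[:200]=0;m[370:]=0;m[:,:235]=0;m[:,395:]=0
c=max(cv2.findContours(m,cv2.RETR_EXTERNAL,cv2.CHAIN_APPROX_NONE)[0],key=cv2.contourArea)
print(cv2.boundingRect(c),cv2.contourArea(c))
e=cv2.fitEllipse(c);print(e)
for dz in (-56,-60,-64):
    P=plane(im,c.reshape(-1,2),s["eef_pos"][2]+dz,E)
    L=(P-s["eef_pos"])@T_tool(s)[:3,:3]; print(dz,cv2.minEnclosingCircle(L[:,:2].astype(np.float32)))
E
python3 go.py 633 1 120 1.785
```

```text
(257, 226, 118, 126) 10722.5
((315.86383056640625, 285.9302673339844), (113.40937805175781, 124.85867309570312), 0.6764955520629883)
-56 ((-1.300504446029663, -0.6363393068313599), 30.886009216308594)
-60 ((-3.9243693351745605, -0.6449516415596008), 31.856224060058594)
-64 ((-6.548234939575195, -0.6535656452178955), 32.826438903808594)
[0.046, 0.078, 5.93, -0.002, -0.003, -0.001]
```

```bash
python3 - <<'E'
from h import *
im,s=pickle.load(open("pics/w4.pkl","rb"));E=ext(im,s)
for r,dz in ((352,-56),(226,-56),(226,-71)):
    P=plane(im,[[316,r]],s["eef_pos"][2]+dz,E);print(r,dz,((P-s["eef_pos"])@T_tool(s)[:3,:3]).round(1))
E
```

```text
352 -56 [[-31.9  -0.2  55.9]]
226 -56 [[29.2 -0.2 56.1]]
226 -71 [[23.  -0.2 71.1]]
```

```bash
python3 - <<'E'
from h import *
im,s=pickle.load(open("pics/w4.pkl","rb"));E=ext(im,s)
cv2.imwrite("pics/c5.png",cv2.resize(im["pixels"][120:400,200:520,::-1],None,fx=2,fy=2,interpolation=cv2.INTER_CUBIC))
A=np.array([[.977,.213],[-.213,.977]])
for p in ([394,196],[433,196],[394,226],[425,235],[425,215],[440,230]):
  print(p,[(A@(plane(im,[p],z,E)[0,:2]-[633,1])).round(1).tolist() for z in (34,50,65)])
E
```

```text
[394, 196] [[49.7, 11.9], [45.9, 17.0], [42.4, 21.8]]
[433, 196] [[75.1, 11.9], [69.5, 17.0], [64.2, 21.7]]
[394, 226] [[51.1, -9.1], [47.2, -2.5], [43.7, 3.7]]
[425, 235] [[72.5, -15.7], [67.1, -8.6], [62.0, -2.0]]
[425, 215] [[71.1, -1.3], [65.8, 4.7], [60.8, 10.4]]
[440, 230] [[82.3, -12.1], [76.2, -5.3], [70.4, 1.1]]
```

View pics/c5.png

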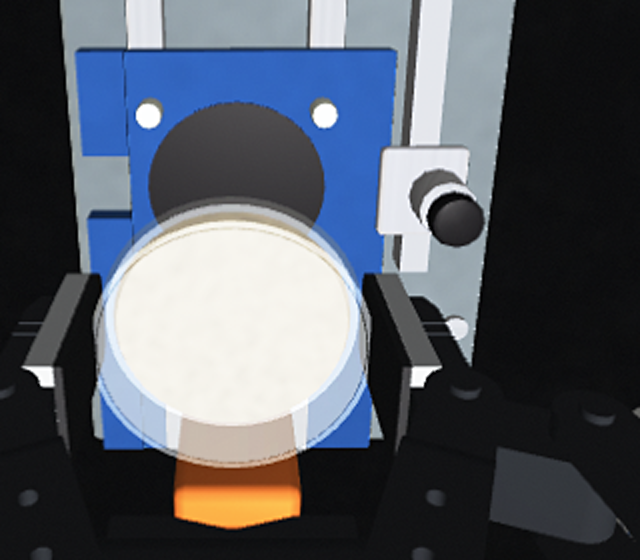

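The crop shows the spring plunger with its black knob at (455,220), standing beside the nest on the far side, right where a finger would open. So I'll turn the gripper 90° to place with the fingers along the rail; there is room to the handle at (237,490).

Request:
send_rows --rows '[[[0, 0, 0, 0, 0, -0.1], [0, 0, 0, 0, 0, -0.25], [0, 0, 0, 0, 0, -0.39], [0, 0, 0, 0, 0, -0.53], [0, 0, 0, 0, 0, -0.67], [0, 0, 0, 0, 0, -0.81], [0, 0, 0, 0, 0, -0.95], [0, 0, 0, 0, 0, -1.09], [0, 0, 0, 0, 0, -1.23], [0, 0, 0, 0, 0, -1.37]]]'

```text
clock: 8.15
eef_pos: [632.3, 0.7, 179.1]
tool_rot: [3.139, -0.003, -3.123]
force: [-0.2, 0.8, -0.3]
width: 57.5
gripper_force: 63.9
```

Request:
send_rows --rows '[[[0, 0, 0, 0, 0, -0.12], [0, 0, 0, 0, 0, -0.2], [0, 0, 0, 0, 0, -0.2], [0, 0, 0, 0, 0, -0.2], [0, 0, 0, 0, 0, -0.2]]]'

```text
clock: 8.65
eef_pos: [632.2, 1.2, 178.6]
tool_rot: [3.138, -0.003, -2.929]
force: [-0.5, -0.1, -0.7]
width: 57.6
gripper_force: 63.9
```

```bash
python3 look.py w6; python3 go.py 633 1 106 3.355;python3 -c "
from cell import ctrl; s=ctrl.read_state(); print(s['qpos'])"
```

```text
8.65 [632.2   1.2 178.6] [ 3.1379e+00 -2.7000e-03 -2.9291e+00] 0.0047
8.7 [632.2   1.3 178.6] [ 3.1379e+00 -2.8000e-03 -2.9286e+00] 0.0042
[-0.092, -0.083, 7.248, 0.004, -0.003, -0.0]
[ 0.04328113  0.7554427  -0.14733749  1.67146077  0.14677061  0.72894738
  1.60968872]
```

Request:
send_rows --rows '[[[0.03, -0.05, 1, 0.004, -0.003, 0], [0.03, -0.05, 3, 0.004, -0.003, 0], [0.03, -0.05, 4.5, 0.004, -0.003, 0], [0.03, -0.05, 5.5, 0.004, -0.003, 0], [0.03, -0.05, 6.2, 0.004, -0.003, 0], [0.03, -0.05, 6.7, 0.004, -0.003, 0], [0.03, -0.05, 6.9, 0.004, -0.003, 0], [0.03, -0.05, 7.0, 0.004, -0.003, 0], [0.03, -0.05, 7.1, 0.004, -0.003, 0], [0.03, -0.05, 7.1, 0.004, -0.003, 0]]]'

```text
clock: 9.75
eef_pos: [631.9, 1.1, 107.7]
tool_rot: [-3.141, 0.001, -2.927]
force: [-0.4, -0.1, -0.1]
width: 57.6
gripper_force: 63.9
```

Request:
send_rows --rows '[[[0, 0, 0.1, 0, 0, 0], [0, 0, 0.15, 0, 0, 0], [0, 0, 0.2, 0, 0, 0], [0, 0, 0.2, 0, 0, 0]]]'

```text
clock: 10.15
eef_pos: [631.7, 1.1, 105.3]
tool_rot: [3.142, -0.0, -2.927]
force: [0.2, -0.1, 0.3]
width: 57.9
gripper_force: 63.9
```

Request:
send_rows --rows '[[[0, 0, 0.05, 0, 0, 0], [0, 0, 0.05, 0, 0, 0]]]'

```text
clock: 10.35
eef_pos: [631.7, 1.1, 105.2]
tool_rot: [-3.142, 0.0, -2.927]
force: [-0.9, -0.3, 3.4]
width: 57.4
gripper_force: 64.3
```

Contact felt (3.4 N up), so I'm opening the fingers.

Request:
send_rows --rows '[[[0, 0, 0, 0, 0, 0], [0, 0, 0, 0, 0, 0], [0, 0, 0, 0, 0, 0], [0, 0, 0, 0, 0, 0], [0, 0, 0, 0, 0, 0]]]' --grip 0

```text
clock: 10.85
eef_pos: [631.7, 1.1, 104.8]
tool_rot: [3.142, -0.0, -2.927]
force: [0.3, 0.1, -0.3]
width: 85.5
gripper_force: 0.0
```

Request:
send_rows --rows '[[[0, 0, -1, 0, 0, 0], [0, 0, -3, 0, 0, 0], [0, 0, -6, 0, 0, 0], [0, 0, -8, 0, 0, 0], [0, 0, -9, 0, 0, 0], [0, 0, -9, 0, 0, 0], [0, 0, -9, 0, 0, 0]]]'

```text
clock: 11.55
eef_pos: [631.2, 1.0, 194.4]
tool_rot: [3.141, -0.001, -2.927]
force: [-0.2, -0.4, -0.8]
width: 85.2
gripper_force: 0.0
```

```bash
python3 look.py w7; python3 - <<'E'
from h import *
im=ctrl.get_image("side"); W,_=pickle.load(open("pics/w7.pkl","rb"))
a=cv2.resize(im["pixels"][120:220,260:400],None,fx=4,fy=3,interpolation=cv2.INTER_CUBIC)
b=cv2.resize(W["pixels"][100:400,150:500],None,fx=1,fy=1); b=cv2.copyMakeBorder(b,0,0,0,560-b.shape[1],0)
cv2.imwrite("pics/c7.png",np.vstack([a,b])[:,:,::-1])
E
```

```text
11.55 [631.2   1.  194.4] [ 3.1415e+00 -1.0000e-03 -2.9274e+00] 0.0201
11.6 [631.    1.  193.9] [ 3.1413e+00 -1.9000e-03 -2.9274e+00] 0.0107
```

View pics/c7.png

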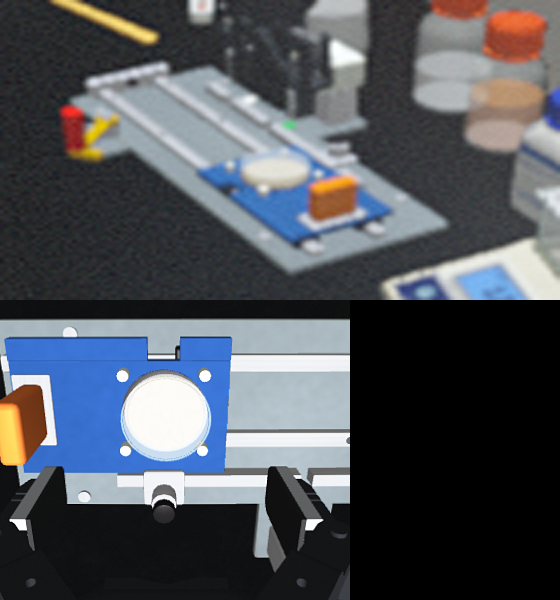

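The dish sits flat inside the four pins (wrist part: dish at (165,418), pins around it). Now I measure the travel left to the reading station.

```bash
python3 - <<'E'
from h import *
yh=np.array([-.213,.977]);xh=np.array([.977,.213])
im,s=pickle.load(open("pics/w0.pkl","rb"));E=ext(im,s)
b,_=blob(im,(60,60,120),(90,255,255),(430,240,490,300),5);print(b)
for z in (10,14): print("green",plane(im,[b[0][1]],z,E).round(1),((plane(im,[b[0][1]],z,E)[0,:2]-[633,1.2])@np.c_[xh,yh]).round(1))
p=plane(im,[[492.2,217.2]],11,E);print("white",(p[0,:2]-[633,1.2])@np.c_[xh,yh])
for n in ("scene","side"):
    im=pickle.load(open(f"pics/{n}0.pkl","rb"));E=np.array(im["extrinsics"])
    b,_=blob(im,(55,60,100),(95,255,255),(280,130,340,200),2);print(n,b[:3])
    if b: print(((plane(im,[b[0][1]],10,E)[0,:2]-[633,1.2])@np.c_[xh,yh]).round(1))
# now
im,s=pickle.load(open("pics/w7.pkl","rb"));E=ext(im,s)
b,_=blob(im,(0,0,170),(179,60,255),(250,150,390,270),30)
print([(a,p,plane(im,[p],44,E)[0].round(1).tolist()) for a,p,_ in b if a<300])
b,_=blob(im,(8,150,100),(20,255,255),(140,150,220,300),30);print(b[:2])
o=plane(im,[[190,488-300+100-0]],80,E);print(o)
E
```

```text
[(110, [459.4, 267.9], [454, 263, 12, 11])]
green [[692.2 129.3  10. ]] [ 85.2 112.5]
green [[689.4 130.   14. ]] [ 82.5 113.8]
white [ 84.98933789 182.89821619]
scene [(9, [308.7, 159.1], [307, 158, 4, 3])]
[ 85.8 115.1]
side [(8, [331.9, 161.1], [331, 160, 3, 3])]
[ 86.9 113.7]
[(110, [354.7, 175.7], [601.2, 22.0, 44.0]), (109, [272.0, 175.6], [612.5, -30.7, 44.0]), (108, [311.0, 156.5], [594.8, -8.5, 44.0]), (89, [274.9, 250.4], [665.2, -19.3, 44.0]), (81, [311.0, 151.0], [591.4, -9.2, 44.0])]
[(2451, [173.4, 220.3], [142, 185, 55, 81])]
[[682.79366287 -64.9027767   80.        ]]
```

```bash
python3 go.py 652.2 -87 122 -2.927
```

```text
[-0.218, -9.061, 7.153, 0.0, -0.002, -0.0]
```

Request:
send_rows --rows '[[[-0.2, -1.5, 0, 0, 0, 0], [-0.2, -4.5, 0, 0, 0, 0], [-0.2, -7.5, 0, 0, 0, 0], [-0.2, -9.05, 1, 0, 0, 0], [-0.2, -9.05, 3, 0, 0, 0], [-0.2, -9.05, 5, 0, 0, 0], [-0.2, -9.05, 6.3, 0, 0, 0], [-0.2, -9.05, 7.1, 0, 0, 0], [-0.2, -9.05, 7.1, 0, 0, 0], [-0.2, -9.05, 7.1, 0, 0, 0]]]' --grip 135

```text
clock: 12.7
eef_pos: [653.2, -86.7, 124.2]
tool_rot: [-3.142, 0.001, -2.927]
force: [0.6, -0.6, -0.5]
width: 40.0
gripper_force: 0.0
```

Request:
send_rows --rows '[[[0, 0, 0, 0, 0, 0], [0, 0, 0, 0, 0, 0], [0, 0, 0, 0, 0, 0], [0, 0, 0, 0, 0, 0], [0, 0, 0, 0, 0, 0]]]' --grip 230

```text
clock: 13.2
eef_pos: [653.5, -87.0, 125.0]
tool_rot: [-3.141, 0.002, -2.927]
force: [-0.5, 0.1, 5.1]
width: 14.9
gripper_force: 59.3
```

```bash
python3 look.py w8; python3 - <<'E'
from h import *
yh=np.array([-.213,.977]);xh=np.array([.977,.213])
im,s=pickle.load(open("pics/w8.pkl","rb"));E=ext(im,s)
b,_=blob(im,(0,0,170),(179,60,255),None,30)
for a,p,r in b:
    if a<400: print(a,p,plane(im,[p],44,E)[0].round(1).tolist(),((plane(im,[p],44,E)[0,:2]-[633,1.2])@np.c_[xh,yh]).round(1))
print((np.array(s["eef_pos"][:2])-[633,1.2])@np.c_[xh,yh])
E
```

```text
13.2 [653.5 -87.  125. ] [-3.1409e+00  1.7000e-03 -2.9274e+00] 0.0018
13.25 [653.5 -87.  125. ] [-3.1409e+00  1.7000e-03 -2.9273e+00] 0.0015
200 [452.6, 205.3] [612.5, -29.9, 44.0] [-26.7 -26. ]
192 [567.8, 205.1] [600.9, 22.9, 44.0] [-26.7  28. ]
145 [439.6, 304.8] [665.2, -18.3, 44.0] [ 27.3 -25.9]
136 [492.8, 176.5] [595.5, -16.7, 44.0] [-40.4  -9.5]
134 [422.5, 134.6] [584.4, -53.5, 44.0] [-59.1 -43.1]
94 [8.6, 229.2] [669.0, -233.0, 44.0] [ -14.7 -236.4]
64 [273.8, 238.5] [646.5, -107.7, 44.0] [ -10.  -109.3]
60 [345.4, 298.1] [671.4, -66.5, 44.0] [ 23.1 -74.3]
59 [285.7, 298.1] [677.8, -96.0, 44.0] [  23.1 -104.5]
38 [278.1, 220.9] [637.2, -107.3, 44.0] [ -19.  -106.9]
30 [284.1, 245.3] [649.0, -102.2, 44.0] [  -6.4 -104.5]
[  1.24418103 -90.53831662]
```

Request:
send_rows --rows '[[[0, 0.3, 0, 0, 0, 0], [0, 1, 0, 0, 0, 0], [0, 2.2, 0, 0, 0, 0], [0, 3.7, 0, 0, 0, 0], [0, 5.3, 0, 0, 0, 0], [0, 6.9, 0, 0, 0, 0], [0, 8.3, 0, 0, 0, 0], [0, 9.3, 0, 0, 0, 0], [0, 9.9, 0, 0, 0, 0], [0, 10.2, 0, 0, 0, 0]]]'

```text
clock: 14.3
eef_pos: [631.8, 12.2, 125.0]
tool_rot: [-3.14, 0.001, -2.927]
force: [0.4, -3.4, 7.1]
width: 14.9
gripper_force: 59.5
```

Request:
send_rows --rows '[[[0, 0.2, 0, 0, 0, 0], [0, 0.4, 0, 0, 0, 0], [0, 0.5, 0, 0, 0, 0], [0, 0.5, 0, 0, 0, 0], [0, 0.5, 0, 0, 0, 0]]]'

```text
clock: 14.8
eef_pos: [630.8, 17.0, 125.0]
tool_rot: [-3.14, 0.002, -2.928]
force: [-0.5, -2.0, 6.4]
width: 14.9
gripper_force: 59.6
```

```bash
cat > trav.py <<'E'
import sys
from h import *
yh=np.array([-.213,.977]);xh=np.array([.977,.213])
im,s=pickle.load(open(f"pics/{sys.argv[1]}.pkl","rb"));E=ext(im,s)
print("tool",((np.array(s["eef_pos"][:2])-[633,1.2])@np.c_[xh,yh]).round(1),s["force"])
b,_=blob(im,(55,60,100),(95,255,255),None,20)
for a,p,r in b: print("green",a,p,r,((plane(im,[p],10,E)[0,:2]-[633,1.2])@np.c_[xh,yh]).round(1))
b,_=blob(im,(0,0,170),(179,60,255),None,60)
for a,p,r in b:
    if a<400: print(a,p,((plane(im,[p],44,E)[0,:2]-[633,1.2])@np.c_[xh,yh]).round(1))
E
python3 look.py w9; python3 trav.py w9
```

```text
14.8 [630.8  17.  125. ] [-3.1404e+00  1.5000e-03 -2.9277e+00] 0.0013
14.85 [630.7  17.  125. ] [-3.1404e+00  1.5000e-03 -2.9276e+00] 0.0013
tool [ 1.2 16. ] [-0.59844488 -2.98234749  6.50805634]
205 [452.6, 205.2] [-26.8  80.4]
202 [567.8, 205.0] [-26.8 134.4]
158 [439.4, 304.7] [27.1 80.4]
138 [493.0, 176.5] [-40.5  97. ]
104 [445.6, 369.1] [69.  88.7]
68 [286.2, 298.3] [23.1  2.1]
62 [345.4, 298.1] [23.  32.1]
```

Request:
send_rows --rows '[[[0, 0.1, 0, 0, 0, 0], [0, 0.2, 0, 0, 0, 0], [0, 0.25, 0, 0, 0, 0], [0, 0.25, 0, 0, 0, 0]]]'

```text
clock: 15.3
eef_pos: [630.1, 19.9, 125.0]
tool_rot: [-3.141, 0.001, -2.927]
force: [-0.3, -1.0, 7.6]
width: 15.0
gripper_force: 59.6
```

Request:
send_rows --rows '[[[0, 0.1, 0, 0, 0, 0], [0, 0.1, 0, 0, 0, 0], [0, 0.1, 0, 0, 0, 0]]]'

```text
clock: 15.6
eef_pos: [629.8, 21.6, 125.0]
tool_rot: [3.141, 0.001, -2.927]
force: [-1.7, 1.0, 6.9]
width: 14.9
gripper_force: 59.6
```

Request:
send_rows --rows '[[[0, 0.1, 0, 0, 0, 0], [0, 0.1, 0, 0, 0, 0], [0, 0.1, 0, 0, 0, 0]]]'

```text
clock: 15.9
eef_pos: [629.5, 22.6, 124.9]
tool_rot: [3.141, 0.001, -2.927]
force: [-0.2, 0.1, 6.5]
width: 14.7
gripper_force: 59.6
```

Request:
send_rows --rows '[[[0, 0.1, 0, 0, 0, 0], [0, 0.1, 0, 0, 0, 0], [0, 0.1, 0, 0, 0, 0]]]'

```text
clock: 16.2
eef_pos: [629.5, 22.8, 125.0]
tool_rot: [-3.141, 0.002, -2.927]
force: [-1.4, -0.6, 6.6]
width: 15.4
gripper_force: 59.6
```

The force went from −3 N to +1 N and back to about 0 at the expected 113 mm, so the plunger has dropped in. Releasing.

Request:
send_rows --rows '[[[0, 0, 0, 0, 0, 0], [0, 0, 0, 0, 0, 0], [0, 0, 0, 0, 0, 0], [0, 0, 0, 0, 0, 0]]]' --grip 135

```text
clock: 16.6
eef_pos: [628.8, 23.2, 123.6]
tool_rot: [3.141, -0.001, -2.927]
force: [0.0, -0.1, -0.1]
width: 40.0
gripper_force: 0.0
```

```bash
python3 look.py w10; python3 trav.py w10; python3 - <<'E'
from h import *
for n in ("scene","side"):
    im=ctrl.get_image(n); pickle.dump(im,open(f"pics/{n}2.pkl","wb"))
A=pickle.load(open("pics/scene2.pkl","rb"));B=pickle.load(open("pics/side2.pkl","rb"))
for n,im,roi in(("scene",A,(240,150,290,195)),("side",B,(260,140,300,185))):
    print(n,blob(im,(0,170,60),(6,255,255),roi,5)[0][:2],blob(im,(20,120,100),(33,255,255),roi,5)[0][:3])
E
```

```text
16.6 [628.8  23.2 123.6] [ 3.1413e+00 -5.0000e-04 -2.9273e+00] 0.0022
16.65 [628.8  23.1 123.6] [ 3.1414e+00 -5.0000e-04 -2.9273e+00] 0.0026
tool [ 0.6 22.3] [ 0.39052195 -0.47703393 -0.61733284]
209 [452.2, 207.8] [-26.8  86.3]
204 [567.9, 207.6] [-26.8 140.3]
160 [439.2, 307.6] [27.2 86.4]
139 [492.7, 178.5] [-40.7 102.9]
128 [431.7, 383.0] [76.6 87.9]
80 [382.7, 301.6] [23.4 57.4]
79 [248.8, 301.5] [ 23.3 -10.1]
scene [(55, [258.8, 172.7], [256, 167, 7, 13])] [(23, [263.2, 169.0], [261, 165, 5, 11]), (19, [264.7, 180.4], [262, 179, 6, 4])]
side [(44, [277.7, 161.4], [275, 155, 6, 15])] [(56, [283.4, 166.2], [278, 159, 11, 15])]
```

Nest is now at 113.35 mm as measured, so the carrier is at the notch. Next: rise and go above the latch knob.

Request:
send_rows --rows '[[[0, 0, -1, 0, 0, 0], [0, 0, -3, 0, 0, 0], [0, 0, -5.5, 0, 0, 0], [0, 0, -8, 0, 0, 0], [0, 0, -8, 0, 0, 0]]]'

```text
clock: 17.3
eef_pos: [631.3, 23.2, 208.3]
tool_rot: [-3.141, 0.008, -2.928]
force: [1.2, 1.4, -0.4]
width: 40.1
gripper_force: 0.0
```

```bash
python3 go.py 488.4 109.5 200 2.516
```

```text
[12.134, 11.464, 0.724, 0.002, 0.008, 0.84]
```

Request:
send_rows --rows '[[[2, 2, 0, 0, 0, 0.1], [5, 5, 0, 0, 0, 0.25], [8, 8, 0, 0, 0, 0.4], [10.5, 10, 0, 0, 0, 0.54], [12, 11.3, 0.4, 0, 0, 0.68], [12, 11.4, 0.4, 0, 0, 0.8], [12, 11.4, 0.4, 0, 0, 0.84], [12, 11.4, 0.4, 0, 0, 0.84], [12, 11.4, 0.4, 0, 0, 0.84], [12, 11.4, 0.4, 0, 0, 0.84]]]'

```text
clock: 18.3
eef_pos: [487.9, 108.5, 199.9]
tool_rot: [3.141, 0.0, 2.516]
force: [-0.3, 0.2, 0.3]
width: 40.1
gripper_force: 0.0
```

```bash
python3 look.py w11; python3 - <<'E'
from h import *
im,s=pickle.load(open("pics/w11.pkl","rb"));E=ext(im,s)
print(proj(im,[[488.4,109.5,86],[529.4,166.2,39]],E))
print(blob(im,(0,150,80),(6,255,255),None,100)[0][:3],blob(im,(20,120,100),(33,255,255),None,100)[0][:3])
h=cv2.cvtColor(im["pixels"],cv2.COLOR_RGB2HSV)
m=cv2.inRange(h,np.array((0,120,200)),np.array((6,255,255)))
c=max(cv2.findContours(m,cv2.RETR_EXTERNAL,cv2.CHAIN_APPROX_NONE)[0],key=cv2.contourArea)
P=plane(im,c.reshape(-1,2),86,E);print(cv2.boundingRect(c),cv2.minEnclosingCircle(P[:,:2].astype(np.float32)))
E
python3 go.py 488.4 109.5 128 2.516
```

```text
18.3 [487.9 108.5 199.9] [3.1414e+00 1.0000e-04 2.5162e+00] 0.0041
18.35 [487.8 108.5 199.9] [3.1414 0.     2.5158] 0.0038
[[316.52813246 233.80173973]
 [415.57163756 206.5203596 ]]
[(1146, [315.7, 221.8], [301, 195, 31, 54])] [(1762, [377.4, 203.0], [321, 188, 108, 31])]
(302, 221, 29, 27) ((488.5704345703125, 109.05229949951172), 8.424029350280762)
[0.004, 0.116, 7.183, 0.0, -0.0, -0.0]
```

View pics/w11.png

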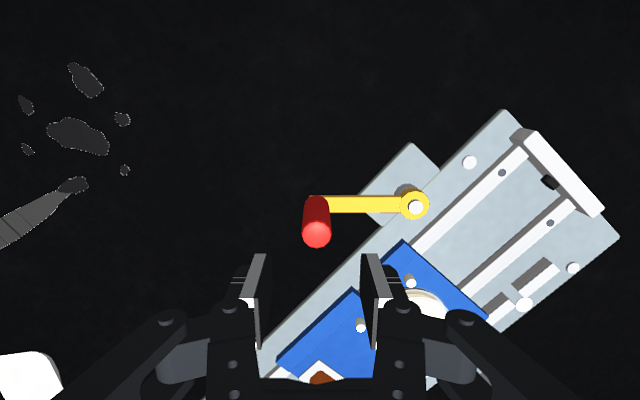

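The wrist view shows the red knob top at (316,234), exactly as predicted, centred between the fingers. Now descend and grip.

Request:
send_rows --rows '[[[0, 0.1, 1, 0, 0, 0], [0, 0.1, 3, 0, 0, 0], [0, 0.1, 5, 0, 0, 0], [0, 0.1, 6.4, 0, 0, 0], [0, 0.1, 7.1, 0, 0, 0], [0, 0.1, 7.1, 0, 0, 0], [0, 0.1, 7.1, 0, 0, 0]]]'

```text
clock: 19.1
eef_pos: [488.3, 109.7, 129.0]
tool_rot: [3.141, 0.0, 2.516]
force: [0.1, -0.3, 0.3]
width: 40.6
gripper_force: 0.0
```

Request:
send_rows --rows '[[[0, 0, 0, 0, 0, 0], [0, 0, 0, 0, 0, 0], [0, 0, 0, 0, 0, 0], [0, 0, 0, 0, 0, 0], [0, 0, 0, 0, 0, 0]]]' --grip 230

```text
clock: 19.6
eef_pos: [487.7, 109.0, 129.7]
tool_rot: [-3.141, 0.0, 2.515]
force: [-2.6, -1.8, 5.8]
width: 16.2
gripper_force: 58.4
```

```bash
python3 - <<'E'
from h import *
s=ctrl.read_state();T=T_tool(s);print(s["eef_pos"],s["tool_rot"],s["force"])
yh=np.array([-.213,.977]);xh=np.array([.977,.213]);p=np.array(s["eef_pos"][:2]);piv=np.array([529.4,166.2])
d=(p-piv)@np.c_[xh,yh];q0=np.arctan2(-d[0],-d[1]);L=np.hypot(*d);print(q0,L)
for q in np.linspace(q0,-0.02,18):
    t=piv+L*(-np.sin(q)*xh-np.cos(q)*yh); v=T[:3,:3].T@np.r_[t-p,0]/10
    print(round(q,3),v.round(2).tolist(),round(-(q0-q),3))
E
```

```text
[487.73128839 108.97619091 129.66851669] [-3.14083355e+00  1.22747659e-04  2.51520256e+00] [-2.59815831 -1.76087706  5.77910705]
0.8440389950427977 70.78371809593952
0.844 [-0.0, 0.0, -0.0] -0.0
0.793 [-0.36, 0.01, 0.0] -0.051
0.742 [-0.72, 0.04, 0.0] -0.102
0.692 [-1.08, 0.08, 0.0] -0.152
0.641 [-1.43, 0.14, 0.0] -0.203
0.59 [-1.78, 0.22, 0.0] -0.254
0.539 [-2.13, 0.32, 0.0] -0.305
0.488 [-2.47, 0.44, -0.0] -0.356
0.437 [-2.8, 0.57, -0.0] -0.407
0.387 [-3.13, 0.72, -0.0] -0.457
0.336 [-3.45, 0.89, -0.0] -0.508
0.285 [-3.76, 1.07, -0.0] -0.559
0.234 [-4.06, 1.26, -0.0] -0.61
0.183 [-4.35, 1.48, -0.0] -0.661
0.132 [-4.63, 1.7, -0.0] -0.712
0.082 [-4.89, 1.95, -0.0] -0.762
0.031 [-5.15, 2.2, -0.0] -0.813
-0.02 [-5.39, 2.47, -0.0] -0.864
```

Request:
send_rows --rows '[[[-0.36, 0.01, 0, 0, 0, -0.05], [-0.72, 0.04, 0, 0, 0, -0.1], [-1.08, 0.08, 0, 0, 0, -0.15], [-1.43, 0.14, 0, 0, 0, -0.2], [-1.78, 0.22, 0, 0, 0, -0.25], [-2.13, 0.32, 0, 0, 0, -0.3], [-2.47, 0.44, 0, 0, 0, -0.36], [-2.8, 0.57, 0, 0, 0, -0.41], [-3.13, 0.72, 0, 0, 0, -0.46], [-3.45, 0.89, 0, 0, 0, -0.51]]]'

```text
clock: 20.6
eef_pos: [520.9, 95.4, 129.7]
tool_rot: [-3.14, -0.001, 3.027]
force: [-2.7, -2.6, 5.6]
width: 16.0
gripper_force: 58.7
```

```bash
cat > arc.py <<'E'
from h import *
s=ctrl.read_state();T=T_tool(s);print(s["eef_pos"],s["tool_rot"],s["force"])
yh=np.array([-.213,.977]);xh=np.array([.977,.213]);p=np.array(s["eef_pos"][:2]);piv=np.array([529.4,166.2])
d=(p-piv)@np.c_[xh,yh];q0=np.arctan2(-d[0],-d[1]);L=np.hypot(*d);print(q0,L,"force rail",np.array(s["force"][:2])@np.c_[xh,yh])
for q in np.linspace(q0,-0.03,10):
    t=piv+L*(-np.sin(q)*xh-np.cos(q)*yh); v=T[:3,:3].T@np.r_[t-p,0]/10
    print(round(q,3),v.round(2).tolist(),round(-(q0-q),3))
E
python3 arc.py
```

```text
[520.85248434  95.43897543 129.69285953] [-3.13977512e+00 -6.79436263e-04  3.02735636e+00] [-2.7426704  -2.6430799   5.64264884]
0.3348672158003328 71.27176470010619 force rail [-3.242565   -1.99810027]
0.335 [-0.0, 0.0, -0.0] -0.0
0.294 [-0.29, 0.0, -0.0] -0.041
0.254 [-0.58, 0.02, -0.0] -0.081
0.213 [-0.86, 0.05, -0.0] -0.122
0.173 [-1.15, 0.09, -0.0] -0.162
0.132 [-1.44, 0.14, -0.0] -0.203
0.092 [-1.72, 0.2, -0.0] -0.243
0.051 [-2.0, 0.27, -0.0] -0.284
0.011 [-2.27, 0.36, -0.0] -0.324
-0.03 [-2.55, 0.45, -0.0] -0.365
```

Request:
send_rows --rows '[[[-0.29, 0.01, 0, 0, 0, -0.04], [-0.58, 0.03, 0, 0, 0, -0.08], [-0.86, 0.06, 0, 0, 0, -0.12], [-1.15, 0.1, 0, 0, 0, -0.16], [-1.44, 0.15, 0, 0, 0, -0.2], [-1.72, 0.22, 0, 0, 0, -0.24], [-2.0, 0.29, 0, 0, 0, -0.28], [-2.15, 0.34, 0, 0, 0, -0.31], [-2.15, 0.34, 0, 0, 0, -0.31]]]'

```text
clock: 21.5
eef_pos: [542.9, 96.1, 129.7]
tool_rot: [-3.14, -0.001, -2.947]
force: [-2.0, -3.9, 6.3]
width: 15.9
gripper_force: 58.6
```

```bash
python3 arc.py
```

```text
[542.91597421  96.05049558 129.71918826] [-3.13951311e+00 -6.68614588e-04 -2.94706660e+00] [-2.02842042 -3.92754271  6.34350896]
0.02431416578581443 71.43608302611439 force rail [-2.81833335 -3.40515568]
0.024 [-0.0, 0.0, -0.0] -0.0
0.018 [-0.04, 0.0, -0.0] -0.006
0.012 [-0.09, 0.0, -0.0] -0.012
0.006 [-0.13, 0.0, -0.0] -0.018
0.0 [-0.17, 0.0, -0.0] -0.024
-0.006 [-0.22, 0.0, -0.0] -0.03
-0.012 [-0.26, 0.0, -0.0] -0.036
-0.018 [-0.3, 0.01, -0.0] -0.042
-0.024 [-0.34, 0.01, -0.0] -0.048
-0.03 [-0.39, 0.01, -0.0] -0.054
```

Request:
send_rows --rows '[[[-0.05, 0.05, 0, 0, 0, -0.01], [-0.1, 0.05, 0, 0, 0, -0.02], [-0.15, 0.05, 0, 0, 0, -0.02], [-0.2, 0.05, 0, 0, 0, -0.02], [-0.2, 0.05, 0, 0, 0, -0.02]]]'

```text
clock: 22.0
eef_pos: [543.7, 96.3, 129.7]
tool_rot: [-3.139, -0.003, -2.929]
force: [-5.0, -4.3, 8.0]
width: 16.3
gripper_force: 58.9
```

Request:
send_rows --rows '[[[-0.1, 0, 0, 0, 0, 0], [-0.15, 0, 0, 0, 0, 0], [-0.15, 0, 0, 0, 0, 0]]]'

```text
clock: 22.3
eef_pos: [543.9, 96.3, 129.6]
tool_rot: [-3.139, -0.006, -2.929]
force: [-6.7, -5.0, 10.8]
width: 16.3
gripper_force: 59.3
```

```bash
python3 arc.py|head -3
```

```text
[543.94011394  96.2600206  129.62867999] [-3.13850501 -0.00607147 -2.9287667 ] [-6.71600091 -5.02152494 10.79433476]
0.009681060261028787 71.4317515100815 force rail [-7.6311177  -3.47552167]
0.01 [-0.0, 0.0, -0.0] -0.0
```

The knob has met a firm stop at q≈0.01. Release, rise and check.

Request:
send_rows --rows '[[[0, 0, 0, 0, 0, 0], [0, 0, 0, 0, 0, 0], [0, 0, 0, 0, 0, 0], [0, 0, 0, 0, 0, 0]]]' --grip 150

```text
clock: 22.7
eef_pos: [546.7, 99.2, 128.9]
tool_rot: [3.141, 0.001, -2.927]
force: [0.2, -0.3, -0.6]
width: 34.5
gripper_force: 0.0
```

Request:
send_rows --rows '[[[0, 0, -1, 0, 0, 0], [0, 0, -3, 0, 0, 0], [0, 0, -6, 0, 0, 0], [0, 0, -9, 0, 0, 0], [1, 0, -11, 0, 0, 0], [2, 0, -12, 0, 0, 0], [2, 0, -12, 0, 0, 0], [2, 0, -12, 0, 0, 0]]]'

```text
clock: 23.5
eef_pos: [526.5, 94.4, 248.6]
tool_rot: [-3.142, -0.0, -2.927]
force: [0.0, -0.5, 0.0]
width: 35.2
gripper_force: 0.0
```

```bash
python3 look.py w12; python3 trav.py w12; python3 - <<'E'
from h import *
yh=np.array([-.213,.977]);xh=np.array([.977,.213]);piv=np.array([529.4,166.2])
im,s=pickle.load(open("pics/w12.pkl","rb"));E=ext(im,s)
m=cv2.inRange(cv2.cvtColor(im["pixels"],cv2.COLOR_RGB2HSV),np.array((0,120,200)),np.array((6,255,255)))
c=max(cv2.findContours(m,cv2.RETR_EXTERNAL,cv2.CHAIN_APPROX_NONE)[0],key=cv2.contourArea)
k=cv2.minEnclosingCircle(plane(im,c.reshape(-1,2),86,E)[:,:2].astype(np.float32));d=(np.array(k[0])-piv)@np.c_[xh,yh]
print(cv2.boundingRect(c),k,d,np.arctan2(-d[0],-d[1]))
y,_=blob(im,(20,120,100),(33,255,255),None,50);print(y[:3])
S=ctrl.get_image("scene"); b0=blob(S,(0,0,170),(179,60,255),(295,232,335,265))[0][:1];print("boat",b0)
a=cv2.resize(S["pixels"][130:270,230:390],None,fx=2.5,fy=2.5,interpolation=cv2.INTER_CUBIC)
b=im["pixels"][0:350,150:550];cv2.imwrite("pics/c12.png",np.hstack([a,b])[:,:,::-1])
E
```

```text
23.5 [526.5  94.4 248.6] [-3.1415e+00 -4.0000e-04 -2.9274e+00] 0.023
23.55 [526.5  94.5 248.1] [ 3.1416e+00 -1.2000e-03 -2.9274e+00] 0.0117
tool [-84.2 113.8] [ 0.23142676 -0.13813519  0.07592637]
108 [395.4, 207.1] [-67.7 181.8]
84 [256.5, 300.6] [23.3 60.7]
77 [375.0, 300.4] [ 23.3 169.6]
61 [282.8, 251.4] [-26.8  86.4]
60 [344.2, 251.4] [-26.8 140. ]
(302, 218, 23, 21) ((544.14794921875, 97.50354766845703), 8.218362808227539) [ -0.22359796 -70.25774711] 0.003182527396472671
[(1220, [364.2, 204.0], [318, 192, 89, 26]), (485, [200.5, 299.1], [191, 283, 19, 34])]
boat [(383, [313.1, 249.1], [302, 240, 24, 19])]
```

View pics/c12.png

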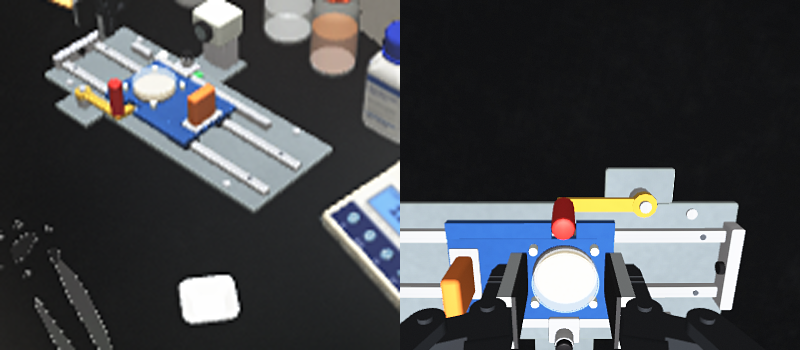

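The final picture shows the dish flat among its pins at (565,278), the latch arm parallel to the rail with the knob at (563,228) (q≈0.003), and the plunger in line with the reading station. The boat hasn't moved, at (313,249) in the scene image. The robot touches nothing, so I'm handing in.

```bash
python3 -c "
from cell import ctrl; print(ctrl.finish_job())"
```

```text
the job is handed in; nothing more can be done
None
```

I handed the job in at about 24 s: the dish is flat in the nest, the carrier is seated in the reading-station notch, the latch is fully home (about 0.003 rad), and the boat has not moved.

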